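# Lock the assembly slide with the ball-lock pin

### The job

Take the ball-lock pin (the one with the spring button on the side of its head) out of its parking block, holding its button pressed in, put it through the hole in the sliding carriage, draw the carriage along with it until the pin drops through the hidden hole in the bar below, and push it fully home. Then let go, so that the button springs out and the pin is locked. Feel your way slowly with light pressure and never force the pin against the fixture; leave the plain pin in its block.

Things in the scene. Friction and masses are not known exactly. Their poses are not given: they have to be found in the camera images.
- pin_grip (a point): Centre of the ball-lock pin's head, on its axis, 28 mm above the flange's underside. Black box head, 26 mm along own x, 40 mm tall (8 to 48 mm above the flange's underside). A metal spring button stands on its +y side: face 19 mm from the axis when free, 14 mm when pressed in; the ribbed fixed face on the -y side is 14 mm from the axis. Own z up.
- pin_button (a joint): Press of the ball-lock pin's button, m: 0 = out (balls out, locked), 0.005 = fully in (balls in). Gripping the head along its own y axis (33 mm wide, 28 when pressed) pushes the button in and holds it in; the axis is then midway between the fingers. It takes 4 N to start and 8 N fully in; a grip of 40 N or more is steady.
- pin_seat (a point): Centre of the underside of the ball-lock pin's steel flange (32 mm across, 4 mm thick). The steel shank below, 14 mm thick, is 39 mm long, its last 4 mm tapering to a 7 mm tip. While the button is out, two balls stand 3 mm out of the shank's x sides, 29 mm below the flange, and it passes no 16 mm hole.
- plain_pin_grip (a point): Centre of the round black head (27 mm across) of a plain pin without button or balls, otherwise as the ball-lock pin. To be left alone. Each pin stands in its own grey parking block, 56 x 56 mm and 46 mm high, with a 22 mm hole; the flange rests on the block's top. Which block stands where varies.
- fixture: Slide fixture screwed to the bench, 100 mm wide (own x), 200 mm long (y from -86 to +114 mm), origin on the bench. A carriage, a plate 78 mm wide and 12 mm thick, slides along its y between two rails 46 mm high; the carriage's top is at 50 mm. A connector lies in a low nest on the carriage, about 70 mm to +y of its hole.
- bar_middle (a point): Mid point of the top of the steel index bar, 36 mm above the bench, 2 mm below the carriage, hidden by it; axes as the fixture's. The bar is 10 mm thick, free space below. It has one 15.5 mm hole, on the line x = 0. The bar was clamped by hand: its hole lies anywhere from 15 mm to -y to 15 mm to +y of this point. It does not move.
- carriage_hole (a point): Centre, at the carriage's top face, of the 16 mm through hole in the carriage; it moves with the carriage. With the pin's tip resting on the index bar the underside of the pin's flange is 25 mm above this point; with the pin fully home it is level with it.
- carriage (a joint): Position of the carriage along the fixture's +y, m: the y of the carriage hole from the bar's mid point. Starts between -0.055 and -0.03, range -0.07 to 0.025. About 1.5 N moves it and it stays where it is left; the pin in its hole drags it along.
Things that resemble listed ones, but are neither listed nor needed, are in the scene too. Leave any red look-alike of the part that bears pin_grip alone.

How it is judged (in metres and radians):
On the way, in this order (a step that is already met when the one before it is completed fails the run):
1. the ball-lock pin is lifted clear of its block with its button held in (value of joint pin_button above 0.0035 m and height (world z) of pin_seat above 0.09 m), for 0.1 s.
2. the pin is pushed home through carriage and bar with its button held in (value of joint pin_button above 0.0035 m and horizontal distance between pin_seat and carriage_hole below 0.003 m and z of pin_seat in the frame of carriage_hole below 0.003 m), for 0.1 s.
At the end, for the whole second after the job is handed in: Ball-lock pin upright (0.08 rad) in the carriage hole, on its axis within 3 mm, flange down on the carriage within 2.5 mm, released, button out again (under 1 mm pressed), so the balls lock below the bar; plain pin still in its block (within 10 mm of its start) (horizontal distance between pin_seat and carriage_hole below 0.003 m and z of pin_seat in the frame of carriage_hole between -0.002 and 0.0025 m and angle between pin_seat's own z axis and vertical below 0.08 rad and value of joint pin_button below 0.001 m and distance of plain_pin_grip from where it was at the start of the episode below 0.01 m); the robot touches nothing.
It fails at once if the pin is forced against the fixture (over 40 N) (contact force between pin and fixture above 40 N).
It fails at once if the plain pin is lifted out of its block or upset (distance of plain_pin_grip from where it was at the start of the episode above 0.03 m).
It also fails if it takes over 64 s, if anything falls off the work surface, if the arm or the gripper's body presses on something with over 40 N, if the wrist force passes 120 N, or if a joint passes its speed limit or range.

### The arm

A 6-joint arm with a two-finger parallel gripper is mounted at the origin on a cart in front of the work surface, level with it; the furniture and walls round the work are solid. World frame = base frame: x ahead of the robot, y to its left, z up, the work surface at z = 0. Lengths are in m, angles in degrees, forces in N, time in s.
With the tool pointing down it reaches from about 0.375 to 0.9 m from the base axis. Payload 3.1 kg.
Tool frame: the origin (TCP) lies midway between the tips of the shut fingers; the grasp point (between the pads) lies bot.pinch_z behind it (bot.pinch_z is the distance from the TCP to the grasp point, in m); z points along the fingers, y is the direction in which the jaws open and shut (so a half turn about z gives the same grasp; the last joint's range is limited). The gripper opens to 87 mm and grips with 3 to 60 N. Pads are 19 mm wide; open, the fingers measure 117 mm over their backs; the gripper's body (75 mm by 190 mm) begins 51 mm behind the grasp point.
Start: joints at [61.163, 30.224, 82.088, -0, 67.689, -10.227], TCP at [0.199, 0.592, 0.223] pointing down, gripper open.
Joint ranges: [-176.69, 176.69], [-43.24, 126.21], [12.49, 139.97], [-82, 262], [0, 151.66], [-163.58, 163.58]. Speed limits (degrees/s): [159.86, 159.86, 180, 180, 180, 180].

### API

Orientations are given as a 3x3 rotation matrix whose columns are the frame's x, y, z axes.
In Python, from rig import bot gives the robot as it stands.
- The arm moves only by the tool apply_moves, never from a script. Its argument "motion" is text: rows parted by semicolons, each of 7 numbers parted by spaces: the shift along the tool's x, y, z in m, then the turn, a rotation vector about the tool's x, y, z in degrees, then the finger opening in m, from 0 to 0.087. A call has exactly 8 rows; each row is the pose to reach, as a shift and turn from the pose commanded when the call began, along the tool's axes at that moment; what a row does not reach only later rows make up. A row lasts 1/8 s, in which the tool goes at most 62.5 mm and 10.7 degrees, less where a joint would pass 70% of its speed; a pose out of reach is approached as far as the arm can. A call with a gripper value outside its range is refused whole. The fingers move at their own pace and stop on an object; the grip force is fixed at half the most. Time passes only in rows, so rows that repeat a pose let the fingers close, or fill a call up. It gives the time, the measured TCP pose, the force and the opening at its end, in the units of the state.
- bot.read_state(): the state, without advancing time (a new reading comes with each control period).
- bot.capture(name): name is "scene" or "top"; returns the picture (480x640x3 uint8, red, green, blue); there is no depth.
- bot.get_calibration(name): a dict with "fx", "fy", "cx", "cy" (pixels), "rvec" (rotation vector, rad) and "tvec" (3), from world to camera coordinates, as OpenCV has them. Camera axes: x right, y down, z forward; pixel columns grow to the right and rows downward; lengths in m; the calibration is good to about 2 mm. A picture is of the moment at which its call begins. get_calibration takes no time and is no camera call.
- bot.hand_in(): hands the job in, once; it reports no verdict.
Trained networks look in the newest picture that a camera, given by its name, has taken for a name from the list of things; names that differ only in an ending like _2 or _b are one class to them, and where a whole thing is asked for, a point or a joint stands for the part that bears it (a point fixed in the world has none). Each returns a list of dicts, best first, with "p" (0 to 1); they miss things now and then, are a little off and sometimes report something else, mostly with a low value. They report only what shows in the picture. A call takes as long as a camera call. They do not tell look-alikes from the thing itself.
- bot.find_in(name, camera): "point" ([x, y, z] in m, in world coordinates, good to about 4 mm: the middle of the surface that is visible of it).
The state is a dict: "time_s": time; "joint_positions": joint angles; "qvel": joint speeds; "tau": joint torques, N m; "position": TCP position; "tcp_rot": TCP orientation; "force": force on the tool from outside, world axes, zero at the start; "moment": the same for the moment, N m; "opening": opening from 0.0 (shut) to 1.0 (fully open).
Only numpy, scipy, OpenCV 4.12 (cv2) and the standard library are available. Lean on these libraries where they do the work, as an engineer would, in place of code of your own. Each camera call takes 0.05 s, during which the arm holds its last target.

## Working session

There is one attempt and no reset: what is moved stays moved. The work goes in short steps, Python scripts to look and compute and a tool call to move; the robot and the scene stay as the last step left them, time stands still between calls to the robot, and variables do not carry over. Pictures are saved under pics/ and viewed, and the job is handed in when it is done.

Besides the shell and the picture viewer there is one more tool, called after "Call:" as name(argument=value, ...) on one line, values as JSON. apply_moves: Moves the arm, as the interface text tells. Its arguments: {"type":"object","properties":{"motion":{"type":"string"}},"required":["motion"]}

```bash
mkdir -p pics; ls
cat > h.py <<'E'
import numpy as np, cv2
from rig import bot
def save(img,name): cv2.imwrite('pics/'+name,cv2.cvtColor(np.asarray(img),cv2.COLOR_RGB2BGR))
def cal(n):
    c=bot.get_calibration(n); K=np.array([[c['fx'],0,c['cx']],[0,c['fy'],c['cy']],[0,0,1.]])
    return K,cv2.Rodrigues(np.array(c['rvec'],float))[0],np.array(c['tvec'],float)
def proj(n,p):
    K,R,t=cal(n); q=K@(R@np.array(p,float)+t); return q[:2]/q[2]
def unproj(n,u,v,z):
    K,R,t=cal(n); d=R.T@np.linalg.inv(K)@np.array([u,v,1.]); c=-R.T@t
    return c+d*(z-c[2])/d[2]
E
python3 - <<'E'
from h import *
for n in ('scene','top'):
    save(bot.capture(n),n+'0.png'); K,R,t=cal(n); print(n,K[0,0],-R.T@t,R[2])
for nm in ('pin_grip','plain_pin_grip','fixture','carriage','carriage_hole','pin_seat'):
    for n in ('scene','top'):
        try: print(nm,n,[(np.round(d['point'],4).tolist(),round(d['p'],2)) for d in bot.find_in(nm,n)])
        except Exception as e: print(nm,n,e)
print(bot.read_state(),bot.pinch_z)
E
```

```text
pics
scene 520.2634459146554 [0.20203837 0.27007334 0.66503666] [ 0.38139901 -0.61416031 -0.69089935]
top 440.65667738225744 [ 0.33837284 -0.25123754  0.91531956] [ 0.19476863  0.02813285 -0.98044568]
pin_grip scene [([0.5874, -0.339, 0.0807], 0.62), ([0.4659, -0.3814, 0.0747], 0.24)]
pin_grip top [([0.5893, -0.339, 0.0922], 0.63)]
plain_pin_grip scene [([0.4627, -0.3845, 0.0778], 0.7)]
plain_pin_grip top [([0.4636, -0.3844, 0.0913], 0.67)]
fixture scene [([0.5173, -0.064, 0.0419], 0.67)]
fixture top [([0.5223, -0.0988, 0.0456], 0.84), ([0.5213, -0.1043, 0.0458], 0.18)]
carriage scene [([0.5207, -0.0877, 0.0501], 0.81)]
carriage top [([0.523, -0.1021, 0.049], 0.62)]
carriage_hole scene []
carriage_hole top [([0.5225, -0.1027, 0.0481], 0.71)]
pin_seat scene [([0.5136, -0.0649, 0.0446], 0.65), ([0.5859, -0.3346, 0.0775], 0.62)]
pin_seat top [([0.5895, -0.3359, 0.0933], 0.71), ([0.4624, -0.3881, 0.0917], 0.65), ([0.4279, -0.2702, 0.0824], 0.5)]
{'time_s': 0.7, 'joint_positions': array([ 6.11636692e+01,  3.02202249e+01,  8.20888665e+01, -2.09000735e-03,
        6.76887403e+01, -1.02262651e+01]), 'qvel': array([ 0.03809668, -0.0052647 , -0.0596766 , -0.0576801 , -0.01037884,
        0.13018459]), 'tau': array([-1.08744804e-03, -4.39879668e+01, -1.76948512e+01,  6.33581565e-02,
        5.04781189e-02, -3.50002847e-05]), 'position': array([0.19940999, 0.59230266, 0.22257711]), 'tcp_rot': array([[-9.47716779e-01,  3.19112684e-01,  4.78140867e-05],
       [ 3.19112685e-01,  9.47716779e-01,  1.68741604e-05],
       [-3.99294536e-05,  3.12500065e-05, -9.99999999e-01]]), 'force': array([0.72765168, 0.21780725, 0.55169679]), 'moment': array([-0.01730003,  0.03454314, -0.00206758]), 'opening': 1.0010968218891771} 0.0187
```

View pics/scene0.png

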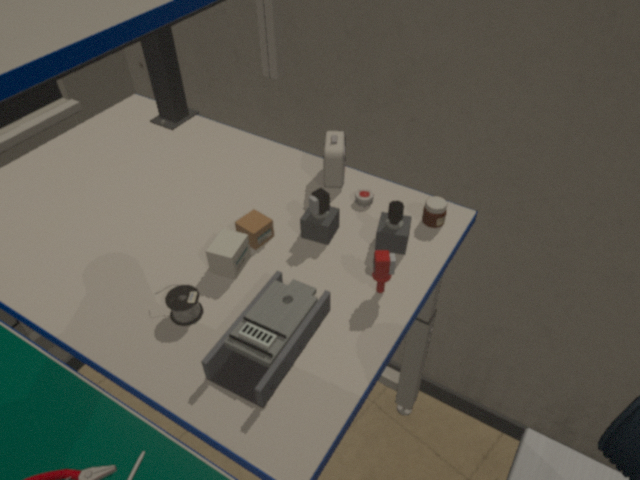

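View pics/top0.png

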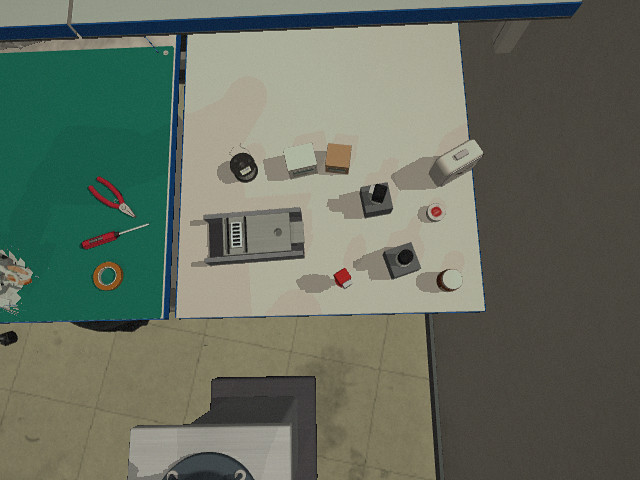

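The top view shows the fixture around pixel (255,235), with the connector on its left (+y). The ball-lock pin with its metal button is at (377,195), the plain pin at (403,258) and the red look-alike at (343,278). I'll zoom in on these.

Run:
```python
import cv2,numpy as np
t=cv2.imread('pics/top0.png'); s=cv2.imread('pics/scene0.png')
f=lambda im,x,y,w,h,k:cv2.convertScaleAbs(cv2.resize(im[y:y+h,x:x+w],None,fx=k,fy=k,interpolation=cv2.INTER_CUBIC),alpha=1.5)
cv2.imwrite('pics/ztop_pin.png',f(t,345,165,70,60,10))
cv2.imwrite('pics/ztop_fix.png',f(t,195,195,120,80,6))
cv2.imwrite('pics/zsc_pin.png',f(s,285,175,75,75,8))
```

```text
(no output)
```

View pics/ztop_pin.png

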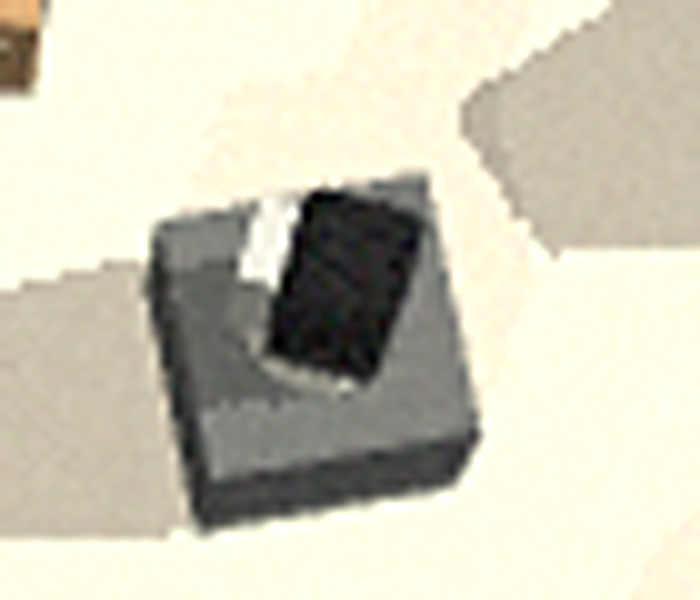

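View pics/ztop_fix.png

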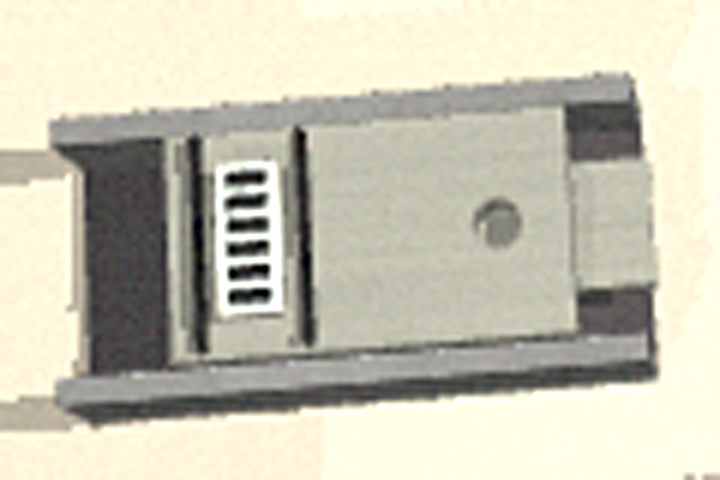

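View pics/zsc_pin.png

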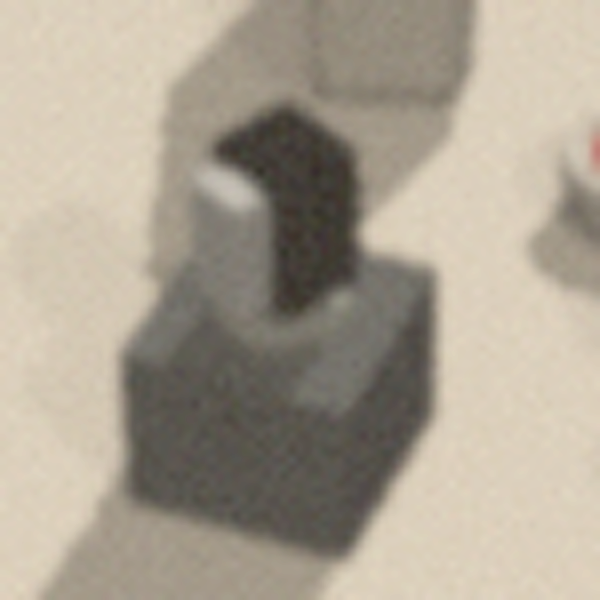

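```bash
cat > fit.py <<'E'
from h import *
from scipy.optimize import minimize
def boxpts(x,y,yaw,y0,y1,z0,z1,hx=0.013):
    c,s=np.cos(yaw),np.sin(yaw)
    return np.array([[x+c*a-s*b,y+s*a+c*b,z] for a in(-hx,hx) for b in(y0,y1) for z in(z0,z1)])
S=8
def hullmask(n,P,roi):
    x0,y0,w,h=roi
    uv=np.array([proj(n,p) for p in P]); uv=(uv+0.5-[x0,y0])*S
    m=np.zeros((h*S,w*S),np.uint8); cv2.fillPoly(m,[cv2.convexHull(np.round((uv-0.5)*16).astype(np.int32))],255,shift=4)
    return cv2.resize(m,(w,h),interpolation=cv2.INTER_AREA)/255.
if __name__=='__main__':
    rois={'top':(360,175,35,35),'scene':(300,180,40,40)}
    dark={}
    for n,(x0,y0,w,h) in rois.items():
        g=cv2.cvtColor(cv2.imread(f'pics/{n}0.png'),cv2.COLOR_BGR2GRAY)[y0:y0+h,x0:x0+w].astype(float)
        print(n,np.percentile(g,[1,5,10,20,40]))
        lo=np.percentile(g,3); hi=75 if n=='top' else 60
        print(n); print(g[8:28:2,5:30:2].astype(int))
        dark[n]=np.clip((hi-g)/(hi-lo),0,1)
    def cost(p,ns,full=False):
        x,y,yaw,b=p; e=0
        for n in ns:
            m=hullmask(n,boxpts(x,y,yaw,-0.014,b,0.054,0.094),rois[n]); e+=((m-dark[n])**2).sum()
        return e
    for ns in (('top',),('scene',),('top','scene')):
        best=None
        for yaw in np.radians([-30,-15,0,15]):
            r=minimize(cost,[.588,-.339,yaw,.012],args=(ns,),method='Nelder-Mead',options=dict(initial_simplex=np.array([[.588,-.339,yaw,.010],[.594,-.339,yaw,.010],[.588,-.333,yaw,.010],[.588,-.339,yaw+.2,.010],[.588,-.339,yaw,.013]]),xatol=1e-5,fatol=1e-3,maxiter=400))
            if best is None or r.fun<best.fun: best=r
        print(ns,best.x[:2].round(4),np.degrees(best.x[2]).round(1),best.x[3].round(4),best.fun)
E
python3 fit.py
```

```text
top [10. 18. 25. 43. 86.]
top
[[166 166 166 166 168 167 129 120 123  77  79  76 167]
 [165 170 122 169 140  20  18  27  23  32  77  82 174]
 [ 86  86  67 164 165  18  25  29  26  28  21  52 174]
 [ 87  89 105 163 174  11  27  23  27  26  11  89 150]
 [ 64  62 170 164  85  23  19  27  26  27  25  88 126]
 [ 64  63  70 104   3  24  22  31  22  29  27  89  83]
 [ 65  67  78  84  21  21  21  29  23  28  74  86  82]
 [ 64  68  76  62  16  23  18  20  18  10  92  85  85]
 [ 66  67  59  57   8  11   9  17  15  37  90  90  89]
 [ 67  62  64  98  81  47  18   9  24  82  91  89  87]]
scene [37. 40. 43. 63. 82.]
scene
[[128 103 103 101 104 100  87  70  65  83  98  97  97]
 [113 105 104 104  96  79  48  41  38  53  80  99 102]
 [119 105 101  89  53  42  39  42  42  44  47  68  96]
 [112 102 103  82  49  46  41  44  43  40  43  46  76]
 [111 104 110 118 103  68  34  40  44  40  38  40  73]
 [110 100  99 118 126 118  72  40  39  40  42  40  58]
 [106 103  87  90 112 117  95  47  42  44  39  38  66]
 [102 102  89  82  86  91  83  53  43  43  36  39  65]
 [106 105  87  84  83  87  82  52  36  46  38
[... 429 characters left out ...]
ead(fun, x0, args, callback, bounds=bounds,
                               **options)
    fxr = func(xr)
    fx = function(np.copy(x), *(wrapper_args + args))
  File "fit.py", line 24, in cost
    m=hullmask(n,boxpts(x,y,yaw,-0.014,b,0.054,0.094),rois[n]); e+=((m-dark[n])**2).sum()
  File "fit.py", line 9, in hullmask
    uv=np.array([proj(n,p) for p in P]); uv=(uv+0.5-[x0,y0])*S
                 ~~~~^^^^^
  File "h.py", line 8, in proj
    K,R,t=cal(n); q=K@(R@np.array(p,float)+t); return q[:2]/q[2]
          ~~~^^^
  File "h.py", line 5, in cal
    c=bot.get_calibration(n); K=np.array([[c['fx'],0,c['cx']],[0,c['fy'],c['cy']],[0,0,1.]])
ValueError: time passes only in moves, steps and waits
```

```bash
python3 - <<'E'
import re
s=open('h.py').read()
s=s.replace("def cal(n):\n","import functools\n@functools.lru_cache(None)\ndef cal(n):\n")
open('h.py','w').write(s)
s=open('fit.py').read()
s=s.replace("lo=np.percentile(g,3); hi=75 if n=='top' else 60","lo,hi=(30,60) if n=='top' else (44,75)").replace("        print(n); print(g[8","        #print(g[8")
open('fit.py','w').write(s)
E
python3 fit.py
```

```text
top [10. 18. 25. 43. 86.]
scene [37. 40. 43. 63. 82.]
('top',) [ 0.5937 -0.3457] -17.5 0.0087 37.93107266435986
('scene',) [ 0.5936 -0.341 ] -25.7 -0.0056 69.27658632855929
('top', 'scene') [ 0.5947 -0.3449] -38.7 0.0026 155.92388625042557
```

```bash
sed -i "s/rois={.*/rois={'top':(369,181,21,25),'scene':(309,186,22,29)}/" fit.py
cat >> fit.py <<'E'
        for n in ns:
            m=hullmask(n,boxpts(*best.x[:3],-.014,best.x[3],.054,.094),rois[n])
            cv2.imwrite(f'pics/d_{n}_{len(ns)}.png',cv2.resize((np.hstack([dark[n],m,abs(m-dark[n])])*255).astype(np.uint8),None,fx=10,fy=10,interpolation=cv2.INTER_NEAREST))
E
python3 fit.py
```

```text
top [ 8.  13.2 17.  22.8 46.2]
scene [36. 38. 39. 42. 57.]
('top',) [ 0.5936 -0.3455] -17.0 0.0084 13.149119569396387
('scene',) [ 0.5937 -0.3415] -27.3 -0.005 51.48052223570458
('top', 'scene') [ 0.5951 -0.3444] -39.5 0.0019 112.20712639539502
```

```bash
python3 -c "
import cv2,numpy as np
a=cv2.imread('pics/d_top_1.png');b=cv2.imread('pics/d_scene_1.png')
w=max(a.shape[1],b.shape[1]);p=lambda i:cv2.copyMakeBorder(i,0,5,0,w-i.shape[1],cv2.BORDER_CONSTANT,value=(0,0,255))
cv2.imwrite('pics/d.png',np.vstack([p(a),p(b)]))"
```

```text
(no output)
```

View pics/d.png

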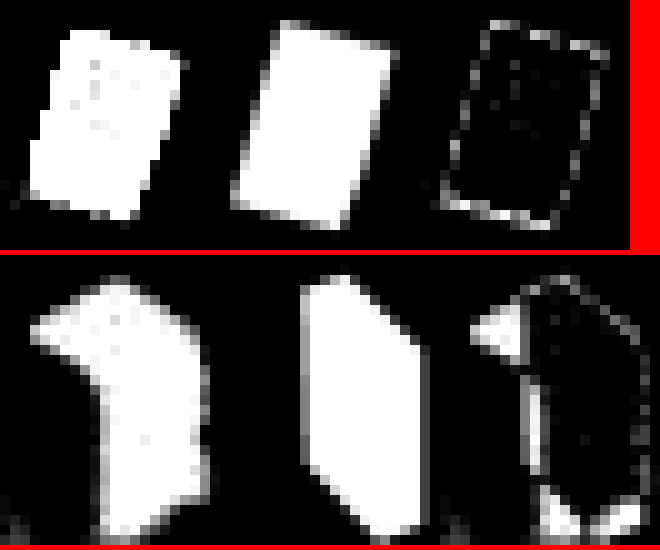

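```bash
cat > ov.py <<'E'
from fit import *
import sys
x,y,yaw,b=map(float,sys.argv[1:5]); yaw=np.radians(yaw)
out=[]
for n,(x0,y0,w,h) in {'top':(350,165,60,60),'scene':(290,175,60,60)}.items():
    im=cv2.imread(f'pics/{n}0.png')[y0:y0+h,x0:x0+w]; k=10
    im=cv2.convertScaleAbs(cv2.resize(im,None,fx=k,fy=k,interpolation=cv2.INTER_NEAREST),alpha=1.4)
    d=lambda P:[tuple(np.round((proj(n,p)+.5-[x0,y0])*k).astype(int).tolist()) for p in P]
    for (y_0,y_1,z0,z1,hx,col) in ((-.014,b,.054,.094,.013,(0,0,255)),):
        P=d(boxpts(x,y,yaw,y_0,y_1,z0,z1,hx))
        for i in range(8):
            for j in (1,2,4):
                if not i&j: cv2.line(im,P[i],P[i|j],col,1)
    c,s=np.cos(yaw),np.sin(yaw)
    P=d([[x+c*a-s*q,y+s*a+c*q,.09] for a in(-.009,.009) for q in(.0,.019)])
    cv2.line(im,P[1],P[3],(0,255,255),1)
    P=d([[x+.016*np.cos(t),y+.016*np.sin(t),.050] for t in np.linspace(0,6.28,40)])
    cv2.polylines(im,[np.array(P)],True,(0,255,0),1)
    out.append(im[:, :390] if 0 else cv2.resize(im,(400,400)))
cv2.imwrite('pics/'+sys.argv[5],np.hstack(out))
E
python3 ov.py .5936 -.3455 -17 .0084 ov1.png
```

```text
(no output)
```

View pics/ov1.png

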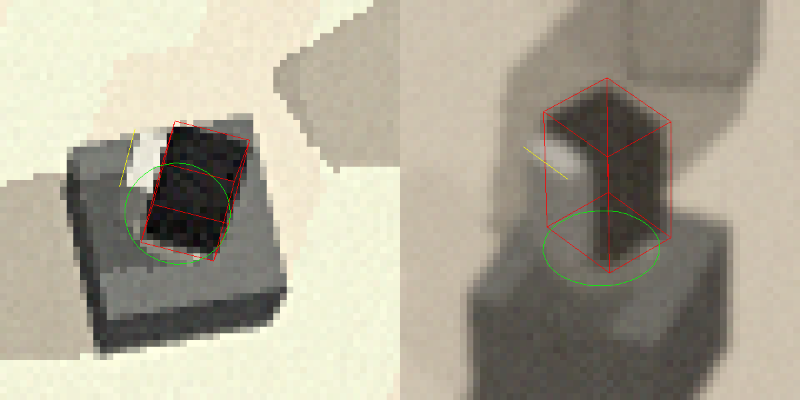

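Run:
```python
from h import *
pt=lambda U,V,z:unproj('top',(U+.5)/6-.5+195,(V+.5)/6-.5+195,z)
c=[pt(50,120,.046),pt(632,74,.046),pt(654,358,.046),pt(58,402,.046)]
for p in c: print(p.round(4))
for a,b in ((0,1),(1,2),(3,2),(0,3)):
    d=c[b]-c[a]; print(a,b,np.linalg.norm(d[:2]).round(4),np.degrees(np.arctan2(d[1],d[0])).round(2))
# yaw from long edges
h=pt(497,222,.05); print('hole',h)
g=cv2.cvtColor(cv2.imread('pics/top0.png'),cv2.COLOR_BGR2GRAY); print(g[224:242,268:290])
```

```text
[0.5679 0.0098 0.046 ]
[ 0.5778 -0.1899  0.046 ]
[ 0.4796 -0.1957  0.046 ]
[0.4704 0.0043 0.046 ]
0 1 0.1999 -87.19
1 2 0.0983 -176.58
3 2 0.2003 -87.37
0 3 0.0977 -176.81
hole [ 0.52672387 -0.14394482  0.05      ]
[[126 129 126 130 132 129 132 129 130 127 131 128 128 126 128 126 130 128
  127 126 125 103]
 [126 127 127 124 126 126 127 129 128 129 125 124 127 126 124 128 126 126
  126 128 130 114]
 [127 126 128 129 125 128 125 126 129 128 127 128 129 129 126 124 125 127
  125 127 129 113]
 [130 125 126 128 126 127 131 128 126 127 120 128 129 126 128 129 130 128
  130 129 133 119]
 [129 133 130 133 130 130 132 123  97  81  87  98 123 131 131 130 130 133
  130 130 133 118]
 [130 127 131 127 130 132 121  92  57  61  73  68  74 124 131 131 130 130
  131 130 131 130]
 [126 129 126 126 130 131  87  71  70  93  98  97  83 108 128 128 130 131
  128 127 129 128]
 [129 130 126 132 128 125  78  84  91  88  89  88  85  87 131 130 126 124
  125 129 130 130]
 [124 126 127 129 132 116  90 133  85  86  89  87  86  86 128 126 125 129
  127 128 129 130]
 [130 127 127 128 130 126 102 126  84  87  88  87  87 101 130 133 130 128
  131 128 129 128]
 [131 131 132 129 131 131 121 122  83  90  85  90  87 113 129 127 128 128
  129 128 129 131]
 [127 130 127 130 129 130 122 124  94  90  93  93 113 133 132 129 129 129
  128 131 127 132]
 [129 131 127 124 129 126 131 128 124 112 119 118 133 132 132 129 134 130
  131 133 129 132]
 [131 131 133 135 135 130 133 131 132 131 132 135 131 131 131 128 135 130
  131 132 131 135]
 [127 128 132 130 132 130 130 129 130 130 129 131 128 132 127 129 130 128
  128 128 126 128]
 [134 129 130 132 128 130 130 130 127 129 132 129 130 127 127 128 127 130
  131 129 128 132]
 [126 129 124 127 126 127 126 129 127 130 129 129 129 131 128 129 132 129
  132 130 136 131]
 [128 130 128 129 127 128 131 131 126 130 131 130 130 133 133 129 133 133
  126 131 130 134]]
```

```bash
cat > mv.py <<'E'
# usage: mv.py x y z yaw(deg of tool y axis)  -> shift in tool axes and turn
from h import *
import sys
from scipy.spatial.transform import Rotation as Ro
s=bot.read_state(); R=np.array(s['tcp_rot']); p=np.array(s['position'])
x,y,z,a=map(float,sys.argv[1:5]); a=np.radians(a)
Y=np.array([np.cos(a),np.sin(a),0]); Z=np.array([0,0,-1.]); X=np.cross(Y,Z); T=np.c_[X,Y,Z]
print('shift',(R.T@(np.array([x,y,z])-p)).round(4),'turn',np.degrees(Ro.from_matrix(R.T@T).as_rotvec()).round(2))
print('pos',p.round(4),'yaw',np.degrees(np.arctan2(R[1,1],R[0,1])).round(2),'F',np.round(s['force'],2),'open',s['opening'],'t',s['time_s'],'j',np.round(s['joint_positions'],1))
E
python3 mv.py .593 -.346 .16 73
```

```text
shift [-0.6724 -0.7636  0.0626] turn [ 0.    0.   -1.61]
pos [0.1994 0.5923 0.2226] yaw 71.39 F [0.73 0.22 0.55] open 1.0010968218891771 t 0.7 j [ 61.2  30.2  82.1  -0.   67.7 -10.2]
```

Call:
apply_moves(motion="-0.04 -0.045 0.002 0 0 0 0.087; -0.08 -0.09 0.005 0 0 0 0.087; -0.12 -0.135 0.007 0 0 0 0.087; -0.16 -0.18 0.01 0 0 0 0.087; -0.2 -0.225 0.012 0 0 0 0.087; -0.24 -0.27 0.015 0 0 0 0.087; -0.28 -0.315 0.018 0 0 0 0.087; -0.32 -0.36 0.02 0 0 0 0.087")

```text
time_s: 1.7
position: [0.3887, 0.1473, 0.2029]
tcp_rot: [[-0.948, 0.319, 0.002], [0.319, 0.948, 0.0], [-0.001, 0.001, -1.0]]
force: [1.1, 0.1, -0.8]
opening: 0.997
```

```bash
python3 mv.py .593 -.346 .13 73
```

```text
shift [-0.3508 -0.4024  0.0731] turn [ 0.04  0.08 -1.6 ]
pos [0.3887 0.1473 0.2029] yaw 71.4 F [ 1.14  0.13 -0.83] open 0.9974164041357213 t 1.7 j [  5.3  16.  112.    0.   51.9 -66.1]
```

Call:
apply_moves(motion="-0.042 -0.047 0 0 0 -0.5 0.087; -0.084 -0.094 0 0 0 -1 0.087; -0.126 -0.141 0 0 0 -1.6 0.087; -0.168 -0.188 0 0 0 -1.6 0.087; -0.21 -0.235 0 0 0 -1.6 0.087; -0.252 -0.282 0 0 0 -1.6 0.087; -0.294 -0.329 0 0 0 -1.6 0.087; -0.33 -0.375 0.02 0 0 -1.6 0.087")

```text
time_s: 2.7
position: [0.582, -0.3123, 0.1851]
tcp_rot: [[-0.956, 0.293, 0.004], [0.293, 0.956, -0.003], [-0.005, -0.002, -1.0]]
force: [1.3, 0.8, 0.5]
opening: 0.995
```

```bash
python3 mv.py .593 -.346 .0553 73
python3 - <<'E'
from h import *
for n in ('scene','top'): save(bot.capture(n),n+'1.png')
E
```

```text
shift [-0.0197 -0.0288  0.1299] turn [-0.09  0.29 -0.02]
pos [ 0.582  -0.3123  0.1851] yaw 72.98 F [1.26 0.84 0.5 ] open 0.9949148399331477 t 2.7 j [ -37.9   35.2   79.     0.    65.6 -110.9]
```

View pics/scene1.png

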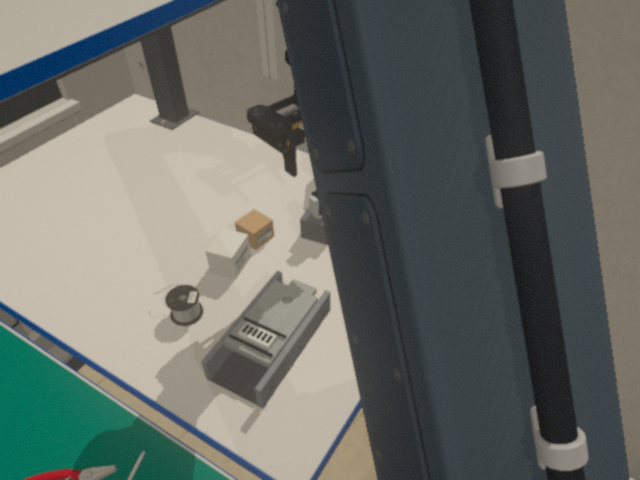

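Call:
apply_moves(motion="-0.01 -0.015 0.02 0 0 0 0.087; -0.02 -0.029 0.04 0 0 0 0.087; -0.02 -0.029 0.06 0 0 0 0.087; -0.02 -0.029 0.08 0 0 0 0.087; -0.02 -0.029 0.095 0 0 0 0.087; -0.02 -0.029 0.11 0 0 0 0.087; -0.02 -0.029 0.12 0 0 0 0.087; -0.02 -0.029 0.129 0 0 0 0.087")

```text
time_s: 3.8
position: [0.5908, -0.3428, 0.054]
tcp_rot: [[-0.956, 0.292, 0.0], [0.292, 0.956, -0.0], [-0.0, -0.0, -1.0]]
force: [0.8, -0.3, 0.3]
opening: 1.001
```

```bash
python3 mv.py .593 -.346 .0553 73
python3 - <<'E'
from h import *
im=bot.capture('top');save(im,'top2.png')
b=cv2.imread('pics/top2.png')
cv2.imwrite('pics/ztop2.png',cv2.convertScaleAbs(cv2.resize(b[140:260,310:450],None,fx=5,fy=5,interpolation=cv2.INTER_CUBIC),alpha=1.5))
E
```

```text
shift [-0.003  -0.0024 -0.0013] turn [-0.01  0.02 -0.  ]
pos [ 0.5908 -0.3428  0.054 ] yaw 73.0 F [ 0.82 -0.35  0.31] open 1.0010629357139695 t 3.8 j [ -39.5   46.1   79.8    0.    54.  -112.5]
```

View pics/ztop2.png

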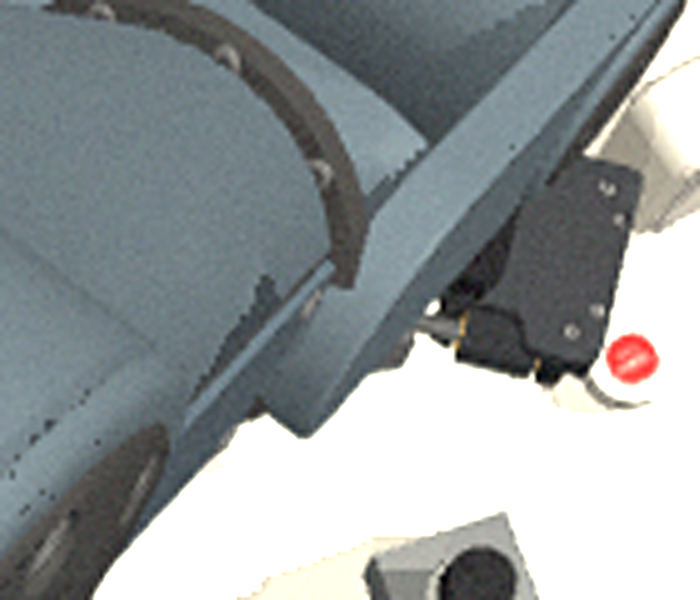

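Call:
apply_moves(motion="-0.003 -0.0024 -0.0013 0 0 0 0.06; -0.003 -0.0024 -0.0013 0 0 0 0.045; -0.003 -0.0024 -0.0013 0 0 0 0.04; -0.003 -0.0024 -0.0013 0 0 0 0.036; -0.003 -0.0024 -0.0013 0 0 0 0.032; -0.003 -0.0024 -0.0013 0 0 0 0.028; -0.003 -0.0024 -0.0013 0 0 0 0.02; -0.003 -0.0024 -0.0013 0 0 0 0.02")

```text
time_s: 4.85
position: [0.5928, -0.3462, 0.0559]
tcp_rot: [[-0.956, 0.292, 0.0], [0.292, 0.956, -0.0], [-0.0, -0.0, -1.0]]
force: [-0.9, -0.0, 1.8]
opening: 0.312
```

```bash
python3 mv.py .593 -.346 .0553 73
```

```text
shift [-0.0001  0.0002  0.0006] turn [-0.02  0.01 -0.  ]
pos [ 0.5928 -0.3462  0.0559] yaw 73.0 F [-0.93 -0.04  1.83] open 0.311641654222346 t 4.85 j [ -39.6   46.2   79.2   -0.    54.6 -112.6]
```

Call:
apply_moves(motion="0 0 -0.005 0 0 0 0.02; 0 0 -0.012 0 0 0 0.02; 0 0 -0.022 0 0 0 0.02; 0 0 -0.034 0 0 0 0.02; 0 0 -0.046 0 0 0 0.02; 0 0 -0.058 0 0 0 0.02; 0 0 -0.068 0 0 0 0.02; 0 0 -0.075 0 0 0 0.02")

```text
time_s: 5.85
position: [0.5929, -0.3461, 0.1316]
tcp_rot: [[-0.956, 0.292, 0.001], [0.292, 0.956, -0.0], [-0.001, -0.0, -1.0]]
force: [-0.9, -0.0, -1.3]
opening: 0.312
```

```bash
python3 mv.py .5263 -.144 .13 73
```

```text
shift [0.1228 0.1738 0.0015] turn [-0.02  0.04 -0.01]
pos [ 0.5929 -0.3461  0.1316] yaw 72.99 F [-0.87 -0.02 -1.29] open 0.31243478261333785 t 5.85 j [ -39.6   40.7   77.    -0.    62.3 -112.6]
```

Call:
apply_moves(motion="0.016 0.022 0 0 0 0 0.02; 0.033 0.046 0 0 0 0 0.02; 0.05 0.07 0 0 0 0 0.02; 0.067 0.094 0 0 0 0 0.02; 0.083 0.118 0 0 0 0 0.02; 0.1 0.142 0 0 0 0 0.02; 0.113 0.16 0.005 0 0 0 0.02; 0.123 0.174 0.015 0 0 0 0.02")

```text
time_s: 6.85
position: [0.5261, -0.1428, 0.1156]
tcp_rot: [[-0.956, 0.292, 0.001], [0.292, 0.956, -0.001], [-0.001, -0.0, -1.0]]
force: [0.9, 0.0, -1.4]
opening: 0.318
```

```bash
python3 mv.py .5263 -.144 .115 73
python3 - <<'E'
from h import *
for n in ('scene','top'): save(bot.capture(n),n+'3.png')
E
```

```text
shift [-0.0005 -0.0011  0.0006] turn [-0.02  0.07  0.01]
pos [ 0.5261 -0.1428  0.1156] yaw 73.01 F [ 0.94  0.04 -1.38] open 0.3182903982135692 t 6.85 j [-26.9  32.8  99.2  -0.   47.9 -99.9]
```

View pics/scene3.png

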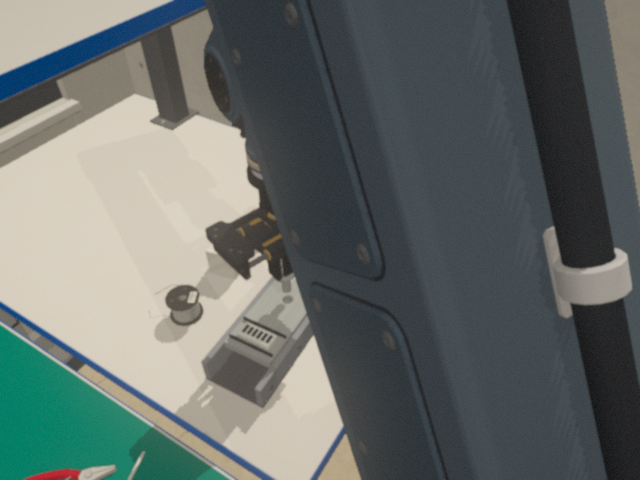

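View pics/top3.png

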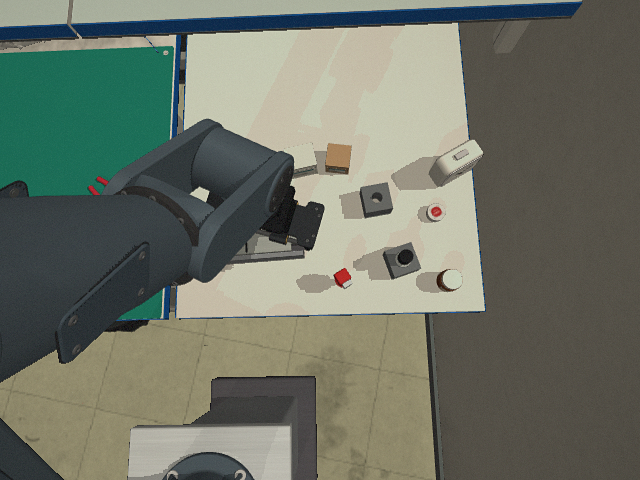

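Run:
```python
from h import *
b=cv2.imread('pics/scene3.png'); x0,y0=235,240; k=10
im=cv2.convertScaleAbs(cv2.resize(b[y0:y0+80,x0:x0+80],None,fx=7,fy=7,interpolation=cv2.INTER_CUBIC),alpha=1.8)
a=cv2.imread('pics/scene0.png')
im0=cv2.convertScaleAbs(cv2.resize(a[y0:y0+80,x0:x0+80],None,fx=7,fy=7,interpolation=cv2.INTER_CUBIC),alpha=1.8)
k=7
def dr(p,c):
    u=(proj('scene',p)+.5-[x0,y0])*k; cv2.circle(im,tuple(np.round(u).astype(int).tolist()),2,c,-1);return tuple(np.round(u).astype(int).tolist())
t=[.5261,-.1428]
for z in np.linspace(.0667,.1057,8): dr(t+[z],(0,0,255))
for q in np.linspace(0,6.28,24): dr([.5263+.008*np.cos(q),-.144+.008*np.sin(q),.05],(0,255,0))
cv2.imwrite('pics/zsc3.png',np.hstack([im[:, :400],im0[:, :400]]))
t=cv2.imread('pics/top3.png');cv2.imwrite('pics/zb.png',cv2.resize(t[175:225,350:410],None,fx=10,fy=10,interpolation=cv2.INTER_CUBIC))
```

```text
(no output)
```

View pics/zsc3.png

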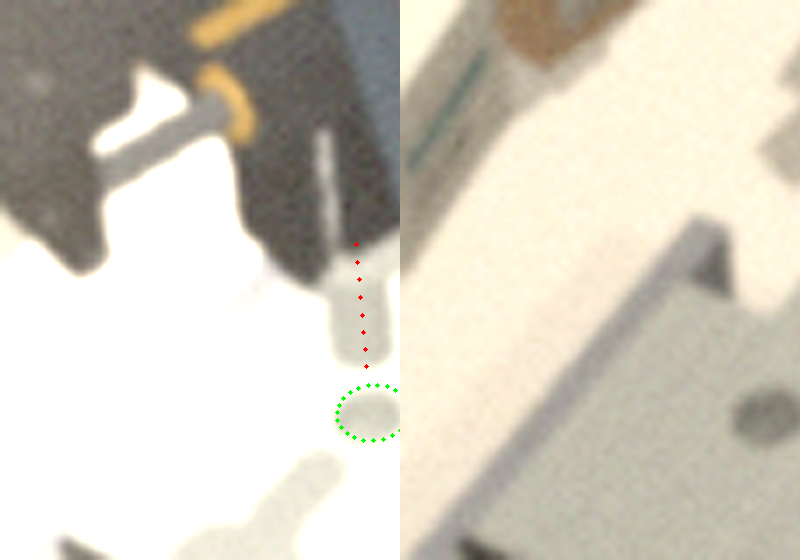

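View pics/zb.png

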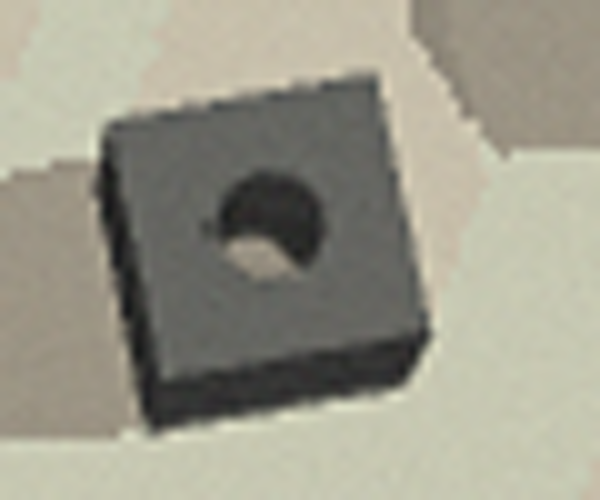

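Run:
```python
from h import *
b=cv2.imread('pics/scene3.png'); x0,y0,w,h=265,258,40,52; k=14
im=cv2.resize(b[y0:y0+h,x0:x0+w],None,fx=k,fy=k,interpolation=cv2.INTER_CUBIC)
im0=im.copy()
def dr(p,c):
    u=(proj('scene',p)+.5-[x0,y0])*k; cv2.circle(im,tuple(np.round(u).astype(int).tolist()),1,c,-1)
def ring(r,z,c,ce):
    for q in np.linspace(0,6.28,60): dr([ce[0]+r*np.cos(q),ce[1]+r*np.sin(q),z],c)
ce=(.5261,-.1428); s=.1057
ring(.016,s,(0,0,255),ce);ring(.016,s+.004,(0,0,255),ce);ring(.007,s-.035,(255,0,0),ce);ring(.0035,s-.039,(255,0,0),ce);ring(.007,s,(255,0,0),ce)
ring(.008,.05,(0,255,0),(.5263,-.144))
cv2.imwrite('pics/zs3b.png',cv2.resize(np.hstack([im,im0]),None,fx=.71,fy=.71))
g=cv2.cvtColor(b,cv2.COLOR_BGR2GRAY); print(g[268:302,278:294])
```

```text
[[ 48  53  62  83  99  71  49  45  52  50  46  39  48  52  67  67]
 [ 52  49  64  88 102  74  40  47  50  49  49  45  45  51  57  69]
 [ 51  51  65  91 102  77  48  50  47  47  45  46  49  50  57  66]
 [ 49  50  62  81  99  74  50  50  49  46  43  47  47  46  56  66]
 [ 47  50  61  78  93  77  50  51  46  46  51  47  53  66  76  79]
 [ 50  51  54  77  89  73  53  47  49  46  51  61  77  94 102 100]
 [ 44  45  55  68  81  70  56  47  51  60  66  89 104 117 119 115]
 [ 50  52  55  67  80  76  67  62  69  87 102 113 125 127 125 117]
 [ 45  54  52  64  86  99  95  89  97 109 121 124 129 130 126 123]
 [ 50  53  58  67  99 118 118 115 120 127 128 128 128 128 131 135]
 [ 50  52  65  84 107 126 131 128 128 133 130 126 129 134 140 157]
 [ 61  57  76 105 119 131 130 131 129 125 128 125 134 149 160 166]
 [ 81  80  93 112 120 125 127 127 125 121 119 120 141 164 172 172]
 [127 115 113 117 119 118 119 120 121 116 115 117 142 168 170 170]
 [151 148 140 128 116 116 117 117 116 115 115 116 136 162 169 169]
 [158 161 157 144 122 115 118 117 119 116 111 115 132 157 167 169]
 [159 163 160 146 123 115 11
[... 478 characters left out ...]
 122 119 127 143 157 166 169]
 [164 163 165 164 158 149 142 138 136 137 140 149 158 164 167 166]
 [167 166 167 165 165 163 157 157 156 153 158 161 165 164 169 166]
 [168 168 167 166 167 167 167 164 160 158 158 161 163 166 166 168]
 [167 167 166 166 166 164 162 155 150 145 144 145 150 159 162 169]
 [169 167 167 167 163 157 146 135 131 129 127 126 134 143 153 163]
 [168 166 167 165 158 144 127 121 120 119 119 118 120 129 143 158]
 [168 168 166 164 150 129 116 115 116 118 117 117 113 121 135 155]
 [167 167 168 162 144 122 115 118 117 117 121 116 117 118 132 153]
 [166 170 167 161 146 120 116 122 124 122 120 118 118 121 136 158]
 [166 169 168 165 154 131 124 127 125 125 123 124 123 134 149 165]]
```

View pics/zs3b.png

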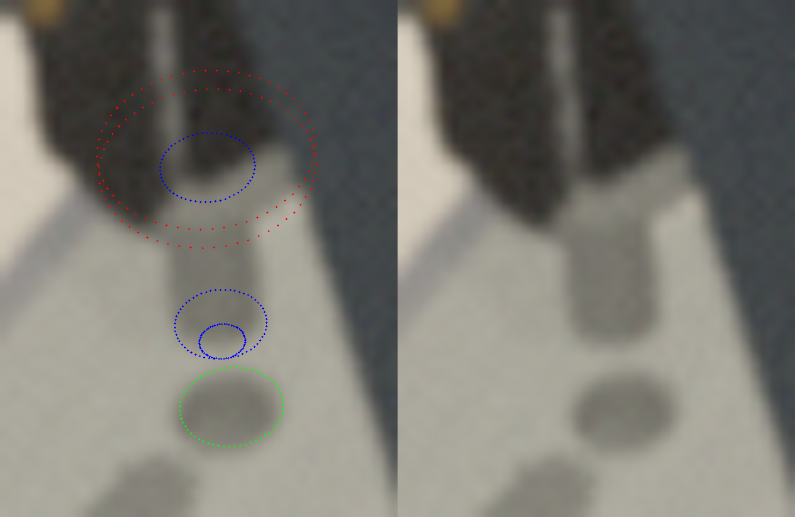

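Call:
apply_moves(motion="0.0013 0.0013 0.002 0 0 0 0.02; 0.0013 0.0013 0.005 0 0 0 0.02; 0.0013 0.0013 0.008 0 0 0 0.02; 0.0013 0.0013 0.011 0 0 0 0.02; 0.0013 0.0013 0.013 0 0 0 0.02; 0.0013 0.0013 0.013 0 0 0 0.02; 0.0013 0.0013 0.013 0 0 0 0.02; 0.0013 0.0013 0.013 0 0 0 0.02")

```text
time_s: 7.95
position: [0.5253, -0.142, 0.1028]
tcp_rot: [[-0.956, 0.292, 0.0], [0.292, 0.956, -0.0], [-0.0, -0.0, -1.0]]
force: [-0.5, -0.1, -1.5]
opening: 0.313
```

```bash
python3 mv.py .5252 -.1423 .102 73
cat > see.py <<'E'
from h import *
import sys
n=sys.argv[1]
save(bot.capture('scene'),f'scene{n}.png'); st=bot.read_state(); p=st['position']
b=cv2.imread(f'pics/scene{n}.png'); x0,y0,w,h=265,258,40,52; k=14
im=cv2.resize(b[y0:y0+h,x0:x0+w],None,fx=k,fy=k,interpolation=cv2.INTER_CUBIC)
im0=im.copy()
def dr(p,c):
    u=(proj('scene',p)+.5-[x0,y0])*k; cv2.circle(im,tuple(np.round(u).astype(int).tolist()),1,c,-1)
def ring(r,z,c,ce):
    for q in np.linspace(0,6.28,60): dr([ce[0]+r*np.cos(q),ce[1]+r*np.sin(q),z],c)
ce=p[:2]; s=p[2]-.0099
ring(.016,s,(0,0,255),ce);ring(.016,s+.004,(0,0,255),ce);ring(.007,s-.035,(255,0,0),ce);ring(.0035,s-.039,(255,0,0),ce);ring(.007,s,(255,0,0),ce)
ring(.008,.05,(0,255,0),(.5263,-.144))
cv2.imwrite(f'pics/zs{n}.png',cv2.resize(np.hstack([im,im0]),None,fx=.71,fy=.71))
E
python3 see.py 4
```

```text
shift [-0.     -0.0003  0.0008] turn [-0.    0.01 -0.  ]
pos [ 0.5253 -0.142   0.1028] yaw 73.0 F [-0.51 -0.08 -1.5 ] open 0.3129638330299104 t 7.95 j [-26.9  34.   99.8  -0.   46.2 -99.9]
```

View pics/zs4.png

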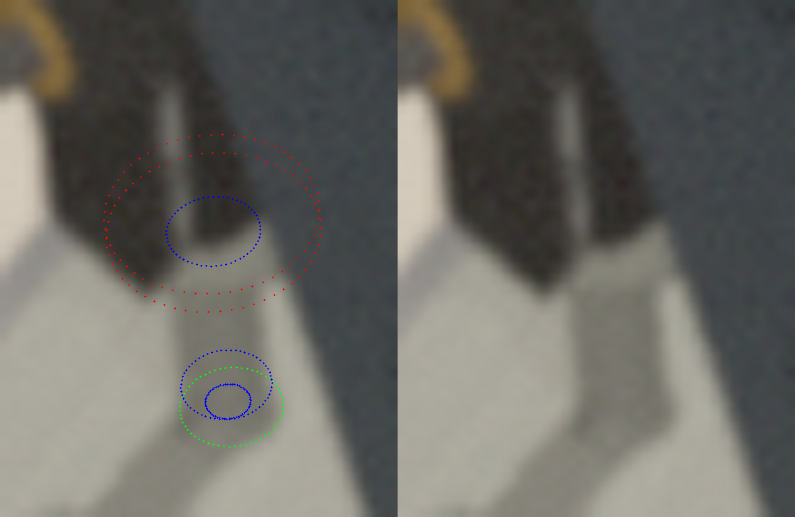

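Call:
apply_moves(motion="0 0 0.001 0 0 0 0.02; 0 0 0.0015 0 0 0 0.02; 0 0 0.002 0 0 0 0.02; 0 0 0.0025 0 0 0 0.02; 0 0 0.003 0 0 0 0.02; 0 0 0.0035 0 0 0 0.02; 0 0 0.004 0 0 0 0.02; 0 0 0.0045 0 0 0 0.02")

```text
time_s: 9.0
position: [0.5252, -0.142, 0.0982]
tcp_rot: [[-0.956, 0.293, -0.0], [0.293, 0.956, 0.0], [0.0, 0.0, -1.0]]
force: [-0.3, 0.0, -1.4]
opening: 0.314
```

Call:
apply_moves(motion="0 0 0.0003 0 0 0 0.02; 0 0 0.0006 0 0 0 0.02; 0 0 0.0009 0 0 0 0.02; 0 0 0.0012 0 0 0 0.02; 0 0 0.0015 0 0 0 0.02; 0 0 0.0018 0 0 0 0.02; 0 0 0.002 0 0 0 0.02; 0 0 0.002 0 0 0 0.02")

```text
time_s: 10.0
position: [0.5252, -0.142, 0.0962]
tcp_rot: [[-0.956, 0.292, -0.0], [0.292, 0.956, 0.0], [0.0, -0.0, -1.0]]
force: [0.7, -0.1, -0.6]
opening: 0.318
```

Call:
apply_moves(motion="0 0 0.0003 0 0 0 0.02; 0 0 0.0006 0 0 0 0.02; 0 0 0.0009 0 0 0 0.02; 0 0 0.0012 0 0 0 0.02; 0 0 0.0015 0 0 0 0.02; 0 0 0.0018 0 0 0 0.02; 0 0 0.002 0 0 0 0.02; 0 0 0.002 0 0 0 0.02")

```text
time_s: 11.0
position: [0.5252, -0.142, 0.0942]
tcp_rot: [[-0.956, 0.293, -0.0], [0.293, 0.956, 0.0], [0.0, 0.0, -1.0]]
force: [-0.1, -0.7, -1.2]
opening: 0.319
```

```bash
python3 mv.py .5252 -.1423 .092 73; python3 see.py 5; python3 -c "
from h import *
s=bot.read_state();print(s['force'],s['moment'])"
```

```text
shift [-0.0001 -0.0003  0.0022] turn [ 0.   -0.   -0.01]
pos [ 0.5252 -0.142   0.0942] yaw 72.99 F [-0.1  -0.66 -1.21] open 0.31921075468479365 t 11.0 j [-26.9  34.8 100.1   0.   45.1 -99.9]
[ 0.05123454 -0.43976349 -1.85671204] [ 0.003697   -0.02060625  0.02768111]
```

View pics/zs5.png

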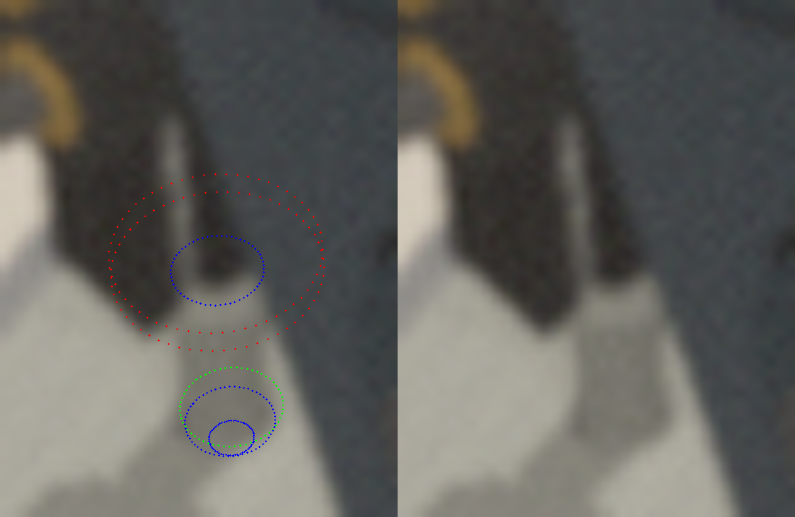

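Call:
apply_moves(motion="0 0 0.0004 0 0 0 0.02; 0 0 0.0008 0 0 0 0.02; 0 0 0.0012 0 0 0 0.02; 0 0 0.0016 0 0 0 0.02; 0 0 0.002 0 0 0 0.02; 0 0 0.0024 0 0 0 0.02; 0 0 0.0028 0 0 0 0.02; 0 0 0.003 0 0 0 0.02")

```text
time_s: 12.05
position: [0.5252, -0.142, 0.0912]
tcp_rot: [[-0.956, 0.293, -0.0], [0.293, 0.956, 0.0], [0.0, -0.0, -1.0]]
force: [-0.9, -0.5, -0.7]
opening: 0.318
```

```bash
python3 -c "
from h import *
s=bot.read_state();print(s['position'],s['force'],s['moment'])"
```

```text
[ 0.52520387 -0.14196838  0.09116603] [-0.8910186  -0.47221272 -0.69001519] [-0.14829995  0.03407627 -0.05384024]
```

Call:
apply_moves(motion="0 0 0.0004 0 0 0 0.02; 0 0 0.0008 0 0 0 0.02; 0 0 0.0012 0 0 0 0.02; 0 0 0.0016 0 0 0 0.02; 0 0 0.002 0 0 0 0.02; 0 0 0.0024 0 0 0 0.02; 0 0 0.0028 0 0 0 0.02; 0 0 0.003 0 0 0 0.02")

```text
time_s: 13.05
position: [0.5252, -0.142, 0.0882]
tcp_rot: [[-0.956, 0.293, 0.0], [0.293, 0.956, 0.0], [-0.0, 0.0, -1.0]]
force: [-0.2, 0.6, -1.7]
opening: 0.316
```

```bash
python3 -c "
from h import *
s=bot.read_state();print(s['position'],s['force'],s['moment'])"
```

```text
[ 0.52521589 -0.14197644  0.08817827] [-0.23542507  0.62670065 -1.65734359] [ 0.11716867  0.00632074 -0.0409584 ]
```

Call:
apply_moves(motion="0 0 0.0005 0 0 0 0.02; 0 0 0.001 0 0 0 0.02; 0 0 0.0014 0 0 0 0.02; 0 0 0.0018 0 0 0 0.02; 0 0 0.0022 0 0 0 0.02; 0 0 0.0026 0 0 0 0.02; 0 0 0.003 0 0 0 0.02; 0 0 0.003 0 0 0 0.02")

```text
time_s: 14.05
position: [0.5252, -0.142, 0.0852]
tcp_rot: [[-0.956, 0.293, -0.0], [0.293, 0.956, 0.0], [0.0, 0.0, -1.0]]
force: [-0.0, 0.0, 0.5]
opening: 0.313
```

```bash
python3 -c "
from h import *
s=bot.read_state();print(s['position'],s['force'],s['moment'])"
```

```text
[ 0.52520103 -0.1419605   0.08517159] [-0.00989953  0.02890858  0.5037732 ] [ 0.07889357 -0.08206093  0.08838694]
```

Call:
apply_moves(motion="0 0 0.0001 0 0 0 0.02; 0 0 0.0002 0 0 0 0.02; 0 0 0.0003 0 0 0 0.02; 0 0 0.0004 0 0 0 0.02; 0 0 0.0005 0 0 0 0.02; 0 0 0.0006 0 0 0 0.02; 0 0 0.0007 0 0 0 0.02; 0 0 0.0008 0 0 0 0.02")

```text
time_s: 15.05
position: [0.5252, -0.1419, 0.0847]
tcp_rot: [[-0.956, 0.293, -0.0], [0.293, 0.956, 0.0], [0.0, 0.0, -1.0]]
force: [-1.1, 1.2, 3.1]
opening: 0.314
```

```bash
python3 -c "
from h import *
s=bot.read_state();print(s['position'],s['force'],s['moment'])"
```

```text
[ 0.52517878 -0.14189784  0.08469417] [-1.09615377  1.17566851  3.06305827] [ 0.08138714  0.22714855 -0.1037715 ]
```

Call:
apply_moves(motion="0.0006 0.0016 0 0 0 0 0.02; 0.0013 0.0035 0 0 0 0 0.02; 0.002 0.0055 0 0 0 0 0.02; 0.0027 0.0075 0 0 0 0 0.02; 0.0034 0.0095 0 0 0 0 0.02; 0.0041 0.0115 0 0 0 0 0.02; 0.0047 0.0131 0 0 0 0 0.02; 0.005 0.014 0 0 0 0 0.02")

```text
time_s: 16.05
position: [0.5246, -0.1268, 0.0846]
tcp_rot: [[-0.956, 0.292, 0.0], [0.292, 0.956, 0.0], [-0.0, 0.0, -1.0]]
force: [-1.5, -2.5, 6.4]
opening: 0.319
```

```bash
cat > st.py <<'E'
from h import *
s=bot.read_state();p=s['position'];d=np.array(p[:2])-[.5245,-.1069];a=np.radians(2.8)
print('t',s['time_s'],'p',np.round(p,4),'F',np.round(s['force'],1),'M',np.round(s['moment'],2),'fix x,y',(d@[np.cos(a),np.sin(a)]).round(4),(d@[-np.sin(a),np.cos(a)]).round(4),'op',round(s['opening'],3))
E
python3 st.py
```

```text
t 16.05 p [ 0.5246 -0.1268  0.0846] F [-1.5 -2.5  6.4] M [-0.21  0.19  0.04] fix x,y -0.0009 -0.0199 op 0.319
```

Call:
apply_moves(motion="0.0002 0.0005 0 0 0 0 0.02; 0.0004 0.001 0 0 0 0 0.02; 0.0005 0.0015 0 0 0 0 0.02; 0.0007 0.002 0 0 0 0 0.02; 0.0009 0.0025 0 0 0 0 0.02; 0.0011 0.003 0 0 0 0 0.02; 0.0013 0.0035 0 0 0 0 0.02; 0.0014 0.0038 0 0 0 0 0.02")

```text
time_s: 17.05
position: [0.5242, -0.1229, 0.0843]
tcp_rot: [[-0.956, 0.292, -0.0], [0.292, 0.956, 0.0], [0.0, 0.0, -1.0]]
force: [-0.9, -1.5, 4.6]
opening: 0.319
```

```bash
python3 st.py
```

```text
t 17.05 p [ 0.5242 -0.1229  0.0843] F [-0.9 -1.5  4.6] M [-0.3   0.23 -0.09] fix x,y -0.0011 -0.016 op 0.319
```

Call:
apply_moves(motion="0.0002 0.0005 0 0 0 0 0.02; 0.0004 0.001 0 0 0 0 0.02; 0.0005 0.0015 0 0 0 0 0.02; 0.0007 0.002 0 0 0 0 0.02; 0.0009 0.0025 0 0 0 0 0.02; 0.0011 0.003 0 0 0 0 0.02; 0.0013 0.0035 0 0 0 0 0.02; 0.0014 0.0038 0 0 0 0 0.02")

```text
time_s: 18.05
position: [0.524, -0.119, 0.0844]
tcp_rot: [[-0.956, 0.293, -0.0], [0.293, 0.956, 0.0], [0.0, 0.0, -1.0]]
force: [-0.6, -1.9, -0.8]
opening: 0.317
```

```bash
python3 st.py
```

```text
t 18.05 p [ 0.524  -0.119   0.0844] F [-0.6 -1.9 -0.8] M [-0.41  0.03 -0.02] fix x,y -0.0011 -0.012 op 0.317
```

Call:
apply_moves(motion="0 0 0.0002 0 0 0 0.02; 0 0 0.0004 0 0 0 0.02; 0 0 0.0006 0 0 0 0.02; 0 0 0.0008 0 0 0 0.02; 0 0 0.001 0 0 0 0.02; 0 0 0.001 0 0 0 0.02; 0 0 0.001 0 0 0 0.02; 0 0 0.001 0 0 0 0.02")

```text
time_s: 19.05
position: [0.524, -0.1189, 0.0834]
tcp_rot: [[-0.956, 0.293, -0.0], [0.293, 0.956, 0.0], [0.0, 0.0, -1.0]]
force: [0.7, -0.2, -1.6]
opening: 0.316
```

```bash
python3 st.py
```

```text
t 19.05 p [ 0.524  -0.1189  0.0834] F [ 0.7 -0.2 -1.6] M [ 0.17 -0.06  0.08] fix x,y -0.001 -0.012 op 0.316
```

Call:
apply_moves(motion="0 0 0.0002 0 0 0 0.02; 0 0 0.0004 0 0 0 0.02; 0 0 0.0006 0 0 0 0.02; 0 0 0.0008 0 0 0 0.02; 0 0 0.001 0 0 0 0.02; 0 0 0.0012 0 0 0 0.02; 0 0 0.0014 0 0 0 0.02; 0 0 0.0015 0 0 0 0.02")

```text
time_s: 20.05
position: [0.5241, -0.119, 0.0819]
tcp_rot: [[-0.956, 0.293, 0.0], [0.293, 0.956, -0.0], [-0.0, 0.0, -1.0]]
force: [-0.3, 0.2, -0.8]
opening: 0.317
```

```bash
python3 st.py
```

```text
t 20.05 p [ 0.5241 -0.119   0.0819] F [-0.3  0.2 -0.8] M [-0.04 -0.02  0.04] fix x,y -0.001 -0.0121 op 0.317
```

Call:
apply_moves(motion="0.0001 0.0002 0.0002 0 0 0 0.02; 0.0002 0.0004 0.0004 0 0 0 0.02; 0.0002 0.0006 0.0006 0 0 0 0.02; 0.0003 0.0007 0.0008 0 0 0 0.02; 0.0003 0.0008 0.001 0 0 0 0.02; 0.0003 0.0008 0.0012 0 0 0 0.02; 0.0003 0.0008 0.0014 0 0 0 0.02; 0.0003 0.0008 0.0015 0 0 0 0.02")

```text
time_s: 21.05
position: [0.5239, -0.1181, 0.0803]
tcp_rot: [[-0.956, 0.293, -0.0], [0.293, 0.956, 0.0], [0.0, 0.0, -1.0]]
force: [0.1, 0.0, -2.1]
opening: 0.313
```

```bash
python3 st.py
```

```text
t 21.05 p [ 0.5239 -0.1181  0.0803] F [ 0.1  0.  -2.1] M [-0.23  0.05  0.01] fix x,y -0.0011 -0.0111 op 0.313
```

Call:
apply_moves(motion="0 0 0.0005 0 0 0 0.02; 0 0 0.001 0 0 0 0.02; 0 0 0.0015 0 0 0 0.02; 0 0 0.002 0 0 0 0.02; 0 0 0.0025 0 0 0 0.02; 0 0 0.003 0 0 0 0.02; 0 0 0.0035 0 0 0 0.02; 0 0 0.004 0 0 0 0.02")

```text
time_s: 22.05
position: [0.5239, -0.1181, 0.0763]
tcp_rot: [[-0.956, 0.293, -0.0], [0.293, 0.956, 0.0], [0.0, 0.0, -1.0]]
force: [-0.2, -0.5, -0.9]
opening: 0.313
```

```bash
python3 st.py
```

```text
t 22.05 p [ 0.5239 -0.1181  0.0763] F [-0.2 -0.5 -0.9] M [-0.09  0.05 -0.07] fix x,y -0.0011 -0.0111 op 0.313
```

Call:
apply_moves(motion="0 0 0.0006 0 0 0 0.02; 0 0 0.0012 0 0 0 0.02; 0 0 0.0018 0 0 0 0.02; 0 0 0.0024 0 0 0 0.02; 0 0 0.003 0 0 0 0.02; 0 0 0.0036 0 0 0 0.02; 0 0 0.0042 0 0 0 0.02; 0 0 0.0048 0 0 0 0.02")

```text
time_s: 23.05
position: [0.524, -0.1181, 0.0715]
tcp_rot: [[-0.956, 0.293, -0.0], [0.293, 0.956, 0.0], [0.0, 0.0, -1.0]]
force: [-0.0, 0.3, -0.5]
opening: 0.312
```

```bash
python3 st.py
```

```text
t 23.05 p [ 0.524  -0.1181  0.0715] F [-0.   0.3 -0.5] M [0.24 0.04 0.02] fix x,y -0.001 -0.0112 op 0.312
```

Call:
apply_moves(motion="0 0 0.0006 0 0 0 0.02; 0 0 0.0012 0 0 0 0.02; 0 0 0.0018 0 0 0 0.02; 0 0 0.0024 0 0 0 0.02; 0 0 0.003 0 0 0 0.02; 0 0 0.0036 0 0 0 0.02; 0 0 0.0042 0 0 0 0.02; 0 0 0.0048 0 0 0 0.02")

```text
time_s: 24.05
position: [0.5241, -0.1181, 0.0667]
tcp_rot: [[-0.956, 0.293, 0.0], [0.293, 0.956, 0.0], [-0.0, 0.0, -1.0]]
force: [-0.0, 0.8, -0.7]
opening: 0.316
```

```bash
python3 st.py
```

```text
t 24.05 p [ 0.5241 -0.1181  0.0667] F [-0.   0.8 -0.7] M [ 0.02  0.14 -0.05] fix x,y -0.0009 -0.0112 op 0.316
```

Call:
apply_moves(motion="0 0 0.0006 0 0 0 0.02; 0 0 0.0012 0 0 0 0.02; 0 0 0.0018 0 0 0 0.02; 0 0 0.0024 0 0 0 0.02; 0 0 0.003 0 0 0 0.02; 0 0 0.0036 0 0 0 0.02; 0 0 0.0042 0 0 0 0.02; 0 0 0.0048 0 0 0 0.02")

```text
time_s: 25.05
position: [0.5239, -0.1182, 0.0619]
tcp_rot: [[-0.956, 0.293, -0.0], [0.293, 0.956, 0.0], [0.0, 0.0, -1.0]]
force: [-0.8, -0.1, -1.6]
opening: 0.316
```

```bash
python3 st.py
```

```text
t 25.05 p [ 0.5239 -0.1182  0.0619] F [-0.8 -0.1 -1.6] M [0.31 0.06 0.02] fix x,y -0.0011 -0.0112 op 0.316
```

Call:
apply_moves(motion="0 0 0.0003 0 0 0 0.02; 0 0 0.0006 0 0 0 0.02; 0 0 0.0009 0 0 0 0.02; 0 0 0.0012 0 0 0 0.02; 0 0 0.0015 0 0 0 0.02; 0 0 0.0018 0 0 0 0.02; 0 0 0.002 0 0 0 0.02; 0 0 0.002 0 0 0 0.02")

```text
time_s: 26.05
position: [0.524, -0.1182, 0.06]
tcp_rot: [[-0.956, 0.292, -0.0], [0.292, 0.956, -0.0], [0.0, -0.0, -1.0]]
force: [-0.5, 0.9, -1.5]
opening: 0.318
```

```bash
python3 st.py
```

```text
t 26.05 p [ 0.524  -0.1182  0.06  ] F [-0.5  0.9 -1.5] M [ 0.08  0.12 -0.03] fix x,y -0.001 -0.0112 op 0.318
```

Call:
apply_moves(motion="0 0 0.0001 0 0 0 0.02; 0 0 0.0002 0 0 0 0.02; 0 0 0.0003 0 0 0 0.02; 0 0 0.0004 0 0 0 0.02; 0 0 0.0005 0 0 0 0.02; 0 0 0.0006 0 0 0 0.02; 0 0 0.0007 0 0 0 0.02; 0 0 0.0008 0 0 0 0.02")

```text
time_s: 27.05
position: [0.5242, -0.1183, 0.0597]
tcp_rot: [[-0.956, 0.293, 0.001], [0.293, 0.956, -0.0], [-0.001, -0.0, -1.0]]
force: [-0.1, 1.0, 7.0]
opening: 0.314
```

```bash
python3 st.py
```

```text
t 27.05 p [ 0.5242 -0.1183  0.0597] F [-0.1  1.   7. ] M [0.49 0.22 0.04] fix x,y -0.0008 -0.0113 op 0.314
```

Call:
apply_moves(motion="0 0 -0.0003 0 0 0 0.02; 0 0 -0.0005 0 0 0 0.02; 0 0 -0.0005 0 0 0 0.028; 0 0 -0.0005 0 0 0 0.032; 0 0 -0.0005 0 0 0 0.036; 0 0 -0.0005 0 0 0 0.042; 0 0 -0.0005 0 0 0 0.05; 0 0 -0.0005 0 0 0 0.05")

```text
time_s: 28.05
position: [0.5239, -0.1186, 0.0595]
tcp_rot: [[-0.956, 0.293, -0.0], [0.293, 0.956, -0.0], [0.0, -0.0, -1.0]]
force: [-0.8, 0.0, -0.1]
opening: 0.558
```

```bash
python3 st.py
```

```text
t 28.05 p [ 0.5239 -0.1186  0.0595] F [-0.8  0.  -0.1] M [ 0.02 -0.02  0.08] fix x,y -0.0012 -0.0116 op 0.558
```

Released at about 48.5 mm opening. Now I'll rise slowly straight up and move away so the camera can see the pin.

Call:
apply_moves(motion="0 0 -0.003 0 0 0 0.05; 0 0 -0.01 0 0 0 0.05; 0 0 -0.02 0 0 0 0.05; 0 0 -0.035 0 0 0 0.05; 0 0 -0.055 0 0 0 0.05; 0 0 -0.08 0 0 0 0.05; 0 0 -0.11 0 0 0 0.05; 0 0 -0.14 0 0 0 0.05")

```text
time_s: 29.05
position: [0.5239, -0.1181, 0.2017]
tcp_rot: [[-0.956, 0.292, 0.001], [0.292, 0.956, -0.0], [-0.001, -0.0, -1.0]]
force: [1.0, -0.7, -0.5]
opening: 0.577
```

Call:
apply_moves(motion="0.01 0.04 0 0 0 0 0.05; 0.02 0.08 0 0 0 0 0.05; 0.03 0.12 0 0 0 0 0.05; 0.04 0.16 0 0 0 0 0.05; 0.05 0.2 0 0 0 0 0.05; 0.06 0.24 0 0 0 0 0.05; 0.06 0.28 0 0 0 0 0.05; 0.06 0.32 0 0 0 0 0.05")

```text
time_s: 30.05
position: [0.5604, 0.2068, 0.201]
tcp_rot: [[-0.956, 0.292, 0.001], [0.292, 0.956, 0.0], [-0.001, 0.0, -1.0]]
force: [-0.3, -0.7, -0.7]
opening: 0.575
```

Call:
apply_moves(motion="0.03 0.04 0 0 0 0 0.05; 0.06 0.08 0 0 0 0 0.05; 0.08 0.12 0 0 0 0 0.05; 0.1 0.16 0 0 0 0 0.05; 0.12 0.2 0 0 0 0 0.05; 0.12 0.22 0 0 0 0 0.05; 0.12 0.22 0 0 0 0 0.05; 0.12 0.22 0 0 0 0 0.05")

```text
time_s: 31.05
position: [0.5096, 0.4499, 0.2001]
tcp_rot: [[-0.956, 0.293, -0.0], [0.293, 0.956, -0.001], [0.0, -0.001, -1.0]]
force: [-1.1, -0.2, 0.1]
opening: 0.576
```

```bash
python3 st.py
python3 - <<'E'
from h import *
for n in ('scene','top'): save(bot.capture(n),n+'9.png')
for nm in ('pin_grip','plain_pin_grip','carriage_hole'):
    print(nm,[(np.round(d['point'],4).tolist(),round(d['p'],2)) for d in bot.find_in(nm,'top')],[(np.round(d['point'],4).tolist(),round(d['p'],2)) for d in bot.find_in(nm,'scene')])
t=cv2.imread('pics/top9.png'); s=cv2.imread('pics/scene9.png')
f=lambda im,x,y:cv2.convertScaleAbs(cv2.resize(im[y:y+60,x:x+60],(400,400),interpolation=cv2.INTER_CUBIC),alpha=1.4)
print(proj('top',[.524,-.118,.07]),proj('scene',[.524,-.118,.07]))
a=proj('top',[.524,-.118,.07]).astype(int)-30;b=proj('scene',[.524,-.118,.07]).astype(int)-30
cv2.imwrite('pics/z9.png',np.hstack([f(t,*a),f(s,*b)]))
E
```

```text
t 31.05 p [0.5096 0.4499 0.2001] F [-1.1 -0.2  0.1] M [ 0.    0.   -0.06] fix x,y 0.0123 0.5568 op 0.576
pin_grip [([0.524, -0.1208, 0.0967], 0.72), ([0.4267, -0.2705, 0.0844], 0.57)] [([0.5172, -0.1123, 0.0868], 0.88), ([0.4246, -0.266, 0.0703], 0.78), ([0.4626, -0.3827, 0.0724], 0.55)]
plain_pin_grip [([0.4619, -0.3848, 0.0868], 0.76)] [([0.4648, -0.3809, 0.0749], 0.91)]
carriage_hole [([0.5194, -0.0753, 0.0475], 0.91)] [([0.5127, -0.0582, 0.0486], 0.66)]
[263.04333657 231.20387172] [278.40347054 301.72873123]
```

View pics/z9.png

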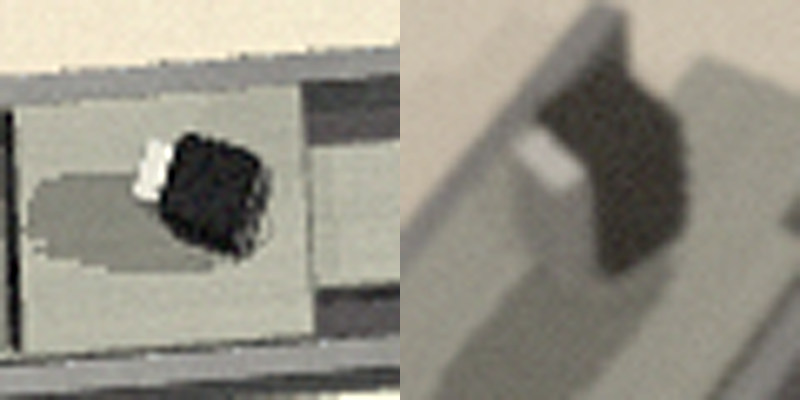

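View pics/scene9.png

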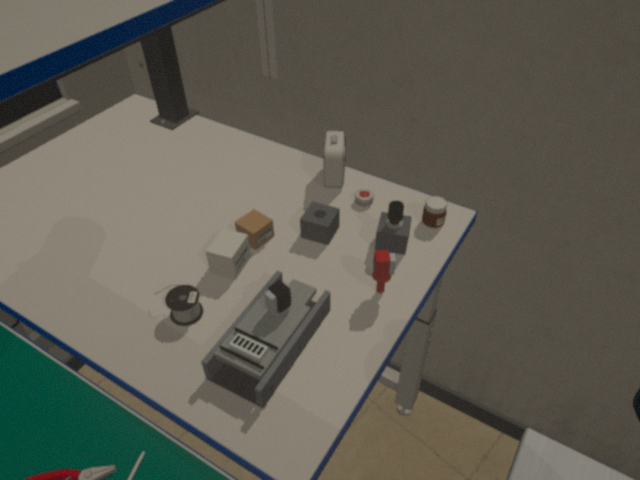

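```bash
cat > ov9.py <<'E'
from fit import *
x,y,yaw=.524,-.1182,np.radians(-17)
out=[]
for n in ('top','scene'):
    x0,y0=proj(n,[x,y,.07]).astype(int)-25; w=h=50; k=8
    im=cv2.imread(f'pics/{n}9.png')[y0:y0+h,x0:x0+w]
    im=cv2.convertScaleAbs(cv2.resize(im,None,fx=k,fy=k,interpolation=cv2.INTER_CUBIC),alpha=1.6)
    raw=im.copy()
    d=lambda P:[tuple(np.round((proj(n,p)+.5-[x0,y0])*k).astype(int).tolist()) for p in P]
    P=d(boxpts(x,y,yaw,-.014,.0084,.058,.098))
    for i in range(8):
        for j in (1,2,4):
            if not i&j: cv2.line(im,P[i],P[i|j],(0,0,255),1)
    c,s=np.cos(yaw),np.sin(yaw)
    P=d([[x+c*a-s*.019,y+s*a+c*.019,z] for a,z in((-.008,.094),(.008,.094),(.008,.06),(-.008,.06))])
    cv2.polylines(im,[np.array(P)],True,(0,255,255),1)
    for z in (.05,.054): cv2.polylines(im,[np.array(d([[x+.016*np.cos(t),y+.016*np.sin(t),z] for t in np.linspace(0,6.28,40)]))],True,(0,255,0),1)
    out+=[im]
cv2.imwrite('pics/ov9.png',np.hstack(out))
E
python3 ov9.py
```

```text
(no output)
```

View pics/ov9.png

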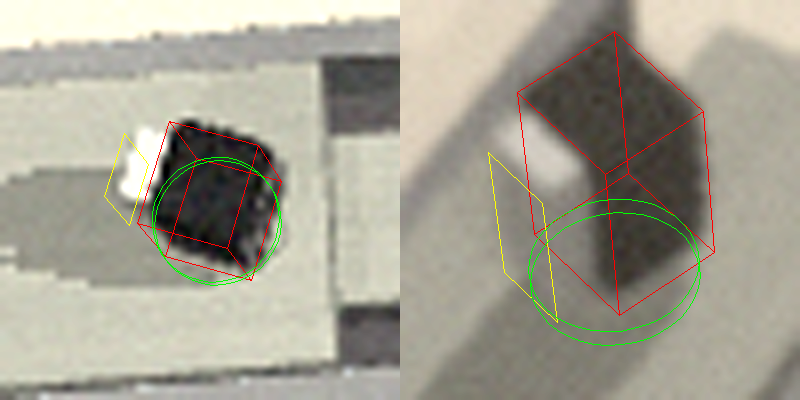

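Run:
```python
from h import *
rows=[]
for n,c0,c9 in (('top',(377,195),(263,229)),('scene',(320,208),(279,295))):
    r=[]
    for f,c in ((f'pics/{n}0.png',c0),(f'pics/{n}9.png',c9)):
        im=cv2.imread(f); x,y=c; im=im[y-20:y+20,x-26:x+26]
        r.append(cv2.convertScaleAbs(cv2.resize(im,(400,300),interpolation=cv2.INTER_CUBIC),alpha=2.2,beta=10))
    rows.append(np.hstack(r))
cv2.imwrite('pics/cmp.png',np.vstack(rows))
```

```text
(no output)
```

View pics/cmp.png

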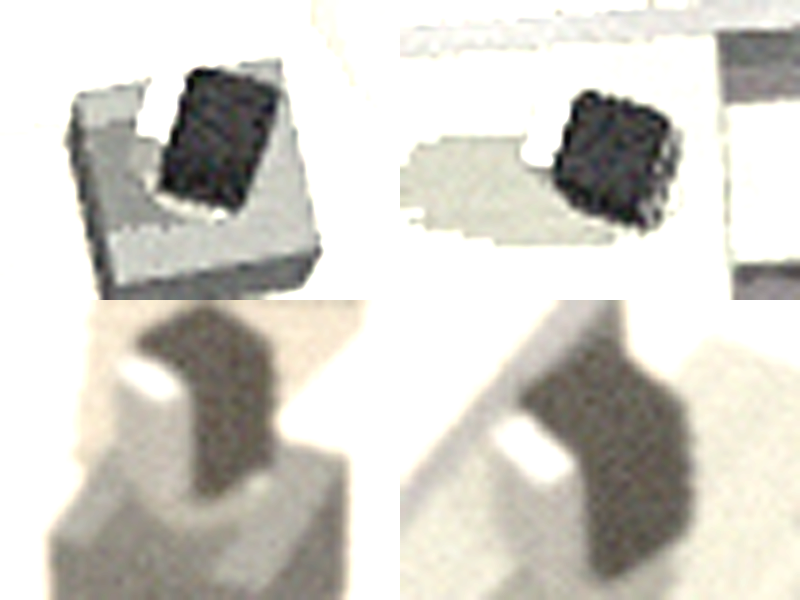

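```bash
python3 mv.py .524 -.118 .15 73
```

```text
shift [-0.18   -0.5393  0.0498] turn [-0.   -0.   -0.05]
pos [0.51   0.4504 0.1998] yaw 72.95 F [0.02 0.41 0.84] open 0.5732905282718502 t 31.45 j [ 32.1  35.9  74.7  -0.   69.3 -40.9]
```

Call:
apply_moves(motion="-0.015 -0.05 0 0 0 0 0.03; -0.03 -0.1 0 0 0 0 0.01; -0.045 -0.15 0 0 0 0 0; -0.06 -0.2 0 0 0 0 0; -0.08 -0.26 0 0 0 0 0; -0.1 -0.32 0 0 0 0 0; -0.12 -0.37 0 0 0 0 0; -0.14 -0.42 0 0 0 0 0")

```text
time_s: 32.45
position: [0.521, 0.0062, 0.2001]
tcp_rot: [[-0.956, 0.293, 0.001], [0.293, 0.956, -0.0], [-0.001, 0.0, -1.0]]
force: [0.7, 0.1, 0.4]
opening: 0.004
```

Call:
apply_moves(motion="-0.01 -0.03 0 0 0 0 0; -0.02 -0.06 0 0 0 0 0; -0.03 -0.09 0 0 0 0 0; -0.04 -0.119 0.01 0 0 0 0; -0.04 -0.119 0.03 0 0 0 0; -0.04 -0.119 0.05 0 0 0 0; -0.04 -0.119 0.07 0 0 0 0; -0.04 -0.119 0.085 0 0 0 0")

```text
time_s: 33.45
position: [0.5242, -0.1173, 0.114]
tcp_rot: [[-0.956, 0.293, -0.0], [0.293, 0.956, 0.0], [0.0, 0.0, -1.0]]
force: [0.7, -0.6, 0.1]
opening: 0.005
```

```bash
python3 st.py
```

```text
t 33.45 p [ 0.5242 -0.1173  0.114 ] F [ 0.7 -0.6  0.1] M [ 0.01  0.08 -0.03] fix x,y -0.0008 -0.0104 op 0.005
```

Call:
apply_moves(motion="0 0 0.003 0 0 0 0; 0 0 0.006 0 0 0 0; 0 0 0.008 0 0 0 0; 0 0 0.01 0 0 0 0; 0 0 0.011 0 0 0 0; 0 0 0.012 0 0 0 0; 0 0 0.0125 0 0 0 0; 0 0 0.013 0 0 0 0")

```text
time_s: 34.45
position: [0.5244, -0.1172, 0.1017]
tcp_rot: [[-0.956, 0.292, 0.0], [0.292, 0.956, -0.0], [-0.0, -0.0, -1.0]]
force: [-0.2, 0.1, -0.1]
opening: 0.007
```

```bash
python3 st.py
```

```text
t 34.45 p [ 0.5244 -0.1172  0.1017] F [-0.2  0.1 -0.1] M [-0.03  0.05  0.02] fix x,y -0.0006 -0.0103 op 0.007
```

Call:
apply_moves(motion="0 0 0.0004 0 0 0 0; 0 0 0.0008 0 0 0 0; 0 0 0.0012 0 0 0 0; 0 0 0.0016 0 0 0 0; 0 0 0.002 0 0 0 0; 0 0 0.0024 0 0 0 0; 0 0 0.0027 0 0 0 0; 0 0 0.003 0 0 0 0")

```text
time_s: 35.45
position: [0.5243, -0.1171, 0.0988]
tcp_rot: [[-0.956, 0.293, -0.0], [0.293, 0.956, 0.0], [0.0, 0.0, -1.0]]
force: [-1.0, 0.7, 2.6]
opening: 0.008
```

```bash
python3 st.py
```

```text
t 35.45 p [ 0.5243 -0.1171  0.0988] F [-1.   0.7  2.6] M [0.14 0.05 0.01] fix x,y -0.0007 -0.0102 op 0.008
```

Call:
apply_moves(motion="0 0 0.0001 0 0 0 0; 0 0 0.0002 0 0 0 0; 0 0 0.0003 0 0 0 0; 0 0 0.0004 0 0 0 0; 0 0 0.0005 0 0 0 0; 0 0 0.0006 0 0 0 0; 0 0 0.0006 0 0 0 0; 0 0 0.0006 0 0 0 0")

```text
time_s: 36.45
position: [0.5244, -0.117, 0.0987]
tcp_rot: [[-0.956, 0.293, 0.0], [0.293, 0.956, 0.0], [-0.0, 0.0, -1.0]]
force: [0.2, 1.6, 6.2]
opening: 0.006
```

```bash
python3 st.py
```

```text
t 36.45 p [ 0.5244 -0.117   0.0987] F [0.2 1.6 6.2] M [ 0.41  0.17 -0.01] fix x,y -0.0006 -0.0101 op 0.006
```

Call:
apply_moves(motion="0 0 -0.001 0 0 0 0; 0 0 -0.004 0 0 0 0; 0 0 -0.01 0 0 0 0; 0 0 -0.025 0 0 0 0; 0 0 -0.05 0 0 0 0; 0 0 -0.08 0 0 0 0; 0 0 -0.11 0 0 0 0; 0 0 -0.12 0 0 0 0")

```text
time_s: 37.45
position: [0.5255, -0.1177, 0.2208]
tcp_rot: [[-0.956, 0.292, 0.005], [0.292, 0.956, -0.002], [-0.005, -0.001, -1.0]]
force: [0.1, -0.7, 0.2]
opening: 0.004
```

Call:
apply_moves(motion="0.01 0.04 0 0 0 0 0; 0.02 0.08 0 0 0 0 0; 0.03 0.12 0 0 0 0 0; 0.04 0.16 0 0 0 0 0; 0.05 0.2 0 0 0 0 0; 0.06 0.24 0 0 0 0 0; 0.08 0.28 0 0 0 0 0; 0.1 0.32 0 0 0 0 0")

```text
time_s: 38.45
position: [0.5216, 0.2193, 0.2175]
tcp_rot: [[-0.956, 0.293, -0.001], [0.293, 0.956, -0.0], [0.001, -0.001, -1.0]]
force: [0.4, -0.3, -0.5]
opening: 0.006
```

Call:
apply_moves(motion="0.03 0.04 0 0 0 0 0; 0.06 0.08 0 0 0 0 0; 0.08 0.12 0 0 0 0 0; 0.08 0.16 0 0 0 0 0; 0.08 0.19 0 0 0 0 0; 0.08 0.2 0 0 0 0 0; 0.08 0.2 0 0 0 0 0; 0.08 0.2 0 0 0 0 0")

```text
time_s: 39.45
position: [0.5039, 0.4313, 0.2178]
tcp_rot: [[-0.956, 0.293, -0.001], [0.293, 0.956, -0.001], [0.001, -0.002, -1.0]]
force: [-0.0, -0.2, 0.0]
opening: 0.003
```

```bash
python3 - <<'E'
from h import *
for n in ('scene','top'): save(bot.capture(n),n+'10.png')
for n,b in (('scene',(250,270,310,330)),('top',(235,205,295,255))):
    a=cv2.imread(f'pics/{n}9.png')[b[1]:b[3],b[0]:b[2]].astype(int);c=cv2.imread(f'pics/{n}10.png')[b[1]:b[3],b[0]:b[2]].astype(int)
    d=abs(a-c).max(2); print(n,d.max(),d.mean(),(d>25).sum())
s=cv2.imread('pics/scene10.png')[260:330,240:320]
cv2.imwrite('pics/z10.png',cv2.convertScaleAbs(cv2.resize(s,(800,560),interpolation=cv2.INTER_CUBIC)[:, :700],alpha=1.3))
E
python3 st.py
```

```text
scene 15 3.048611111111111 0
top 61 4.0633333333333335 25
t 39.55 p [0.5042 0.4314 0.2181] F [ 0.5 -0.4  0.9] M [ 0.03 -0.01 -0.02] fix x,y 0.006 0.5387 op 0.005
```

View pics/z10.png

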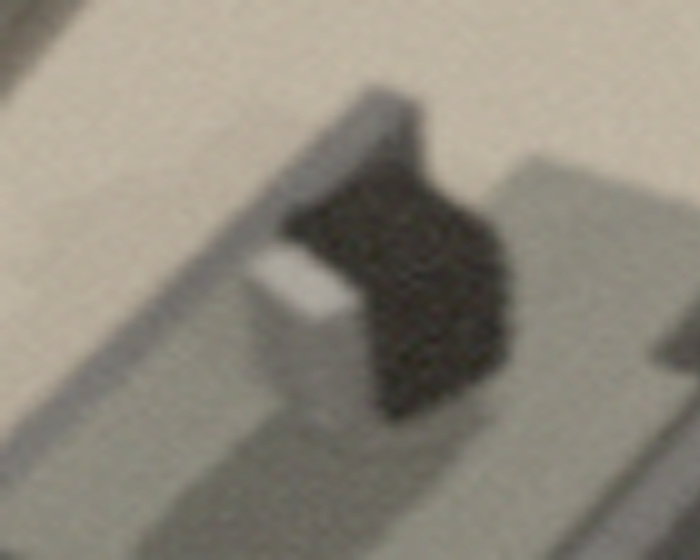

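```bash
python3 -c "
from h import *
print([(np.round(d['point'],4).tolist(),round(d['p'],2)) for d in bot.find_in('plain_pin_grip','top')])
print(bot.hand_in())"
```

```text
[([0.4632, -0.386, 0.0911], 0.52)]
the job is handed in; nothing more can be done
None
```

The ball-lock pin is through the carriage and the bar, pushed fully home and released, and the job is handed in at about 39.6 s. No verdict was reported.

**What I did**
- I gripped the pin across its button (about 27 mm opening, so pressed in), lifted it clear and lowered it through the carriage hole until it touched the bar.
- I drew the carriage along with light pressure, and the push force vanished at about -12 mm from the bar's middle. The pin went down the last 20 mm with no resistance.
- The flange stopped on the carriage about 25 mm below the point where the tip had touched the bar, as specified. The highest force I read was about 7 N, though I only read forces at the end of each move.

**Last checks**
- **Seated:** I touched the head's top with closed fingers. It stood firm at 98.7 mm under about 6 N, against 98 mm expected and within the 2.5 mm allowed.
- **Button:** in the final pictures the metal button stands out as far as it did in the block at the start.
- **Plain pin:** it still stands in its block, measured within about 2 mm of its start.
- **Robot:** it is clear of everything.

**Disagreements**
- In the scene camera the head appeared 2–3 pixels higher than my model predicted. It was already about 1 pixel high in the block; I put the rest down to calibration, because the contact heights agreed.
- A few top-camera pixels around the head changed after the touch check; the scene camera showed no change there.
- I judged that the pin stands upright from comparing picture edges, not from a direct measurement.

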